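# Knock a formed cover out of its die and slide it onto the rest plate

### The arm

A 6-joint arm with a two-finger parallel gripper is mounted at the origin on the work surface. World frame = base frame: x ahead of the robot, y to its left, z up, the work surface at z = 0. Lengths are in mm, angles in rad, forces in N, time in s.
With the tool pointing down it reaches from about 350 to 975 mm from the base axis. Payload 7.1 kg.
Tool frame: the origin (TCP) lies on the front face of the gripper's body, between the roots of the fingers; the fingertips stand 80 mm ahead of it and the grasp point (between the pads) lies 61 mm ahead of it (env.tips_ahead is the distance from the TCP to the fingertips, in mm); z points along the fingers, y is the line along which they close (so a half turn about z gives the same grasp; the last joint's range is limited). The gripper opens to 88 mm and grips with 3 to 60 N. Pads are 20 mm wide; open, the fingers measure 115 mm over their backs; the gripper's body (75 mm by 178 mm) begins 61 mm behind the grasp point.
Start: joints at [-0.019, 0.423, 1.63, -0, 1.089, -0.019], TCP at [624.984, 0.026, 302.675] pointing down, gripper open.
Joint ranges: [-3, 3], [-0.9, 2.11], [0.09, 2.58], [-1.31, 4.45], [0.11, 2.69], [-2.54, 2.54]. Speed limits (rad/s): [2.39, 2.39, 3.01, 3.14, 3.14, 3.14].

### API

Orientations are given as a unit quaternion [x, y, z, w].
In Python, from station import env, set_gripper, viewer, workorder gives the robot as it stands. Calls block until the motion is done:
- env.reach(position, orientation): joint-space move of the TCP to a pose.
- env.move_l(position, rot=None, rate=150, f_stop=None): straight line of the TCP; rot=None keeps the orientation; rate is the mean speed in mm/s. With f_stop (N) it stops when the force on the tool has changed by that much, and returns True; else False.
- env.move_joints(angles): joint-space move.
- set_gripper(opening): finger opening in mm; the grip force is fixed at half the most; returns when the fingers have stopped.
- env.hold(seconds).
- env.ik(position, orientation): joint angles nearest the present ones, or None.
- env.read_state(): the state.
- viewer.camera(name): name is "scene" or "side" or "wrist"; returns the picture (480x640x3 uint8, blue, green, red); there is no depth.
- viewer.camera_params(name): a dict with "fx", "fy", "cx", "cy" (pixels), "dist" ([k1, k2, p1, p2, k3] as OpenCV has them; the pictures are not rectified), "pose" (4x4, takes a point from camera to world coordinates); the wrist camera has in their place "tool_from_camera" (4x4, takes a point from camera to tool coordinates, whose origin is the TCP and whose axes are the flange's). Camera axes: x right, y up, looking along -z (the intrinsics and any distortion apply to the point x, -y, -z); pixel columns grow to the right and rows downward; lengths in mm; the calibration is good to about 2 mm. A picture is of the moment at which its call begins: read the wrist's pose just before it. camera_params takes no time and is no camera call.
A pose or a line that the arm cannot do raises env.IKError and nothing moves.
- workorder.sign_off(): hands the job in; it is judged then, once.
The state is a dict: "time_s": time; "qpos": joint angles; "dq": joint speeds; "tau": joint torques, N m; "tool_pos": TCP position; "orientation": TCP orientation; "force": force on the tool from outside, world axes, zero at the start; "wrist_torque": the same for the moment, N m; "width": finger opening in mm; "grip_force": force on a finger pad.
Only numpy, scipy, OpenCV 4.12 (cv2) and the standard library are available. Lean on these libraries where they do the work, as an engineer would, in place of code of your own. Each camera call takes 0.05 s, during which the arm holds its last target. There are 200 camera calls.

### The job

Push the die's knock-out lever all the way down so the formed aluminium cover rises out of the cavity, then slide the cover sideways across the die's top, without picking it up or tipping it, until it lies wholly on the flat rest plate beside the die (not towards the scrap bin on the other side). Then bring the lever all the way back up so the die is ready for the next blank, and leave the other things on the bench where they are.

Things in the scene. Friction and masses are not known exactly. Their poses are not given: they have to be found in the camera images.
- die: Dark steel forming die fixed to the bench: a block 140 (x) x 124 (y) x 85 mm high, with an open cavity 104 (x) x 84 (y) mm, 27 mm deep, in the middle of its top. Origin: centre of its underside; x points away from the lever, y to one side, z up. The cavity's floor is a bright ejector plate: 58 mm above the origin with the lever up, 86.5 mm (1.5 mm above the die's top) with the lever fully down.
- lever (a joint): Knock-out lever of the die, angle in rad: 0 = fully up (ejector down, as at the start), 0.5 = pushed fully down (ejector fully raised). It takes about 8 N at the bar and stays where it is left. It turns about an axis along the die's y through the point x = -40, y = 0, z = 30 mm of the die.
- lever_bar (a point): Middle of the lever's black cross bar: round, 16 mm thick, 110 mm long along the die's y, on the die's -x side, free above and below. In the die's frame it is at x = -140, z = 90 mm with the lever up, at x = -156, z = 35 mm fully down. The lever's 12 mm arm runs from the bar's middle to the die, so grip over the bar to one side of the middle.
- cover: The formed cover: an open-topped shallow tray of sheet aluminium, 100 (x) x 80 (y) x 24 mm high, walls and floor 4 mm, 0.16 kg, loose. Origin: centre of its underside. It starts in the die's cavity on the ejector plate, its axes along the die's, its rim 3 mm below the die's top.
- rest: Rest plate: flat bright steel plate on four short legs, fixed, 140 (x) x 130 (y) mm, its flat top 83 mm above the bench (2 mm below the die's top). Origin: on the bench, under the plate's centre; axes along the die's. It stands beside the die at +y or at -y, with a gap of 4 to 10 mm between the two.
- bin: Scrap bin: open grey plastic box 140 (x) x 130 (y) x 60 mm, fixed, on the other side of the die. Origin: centre of its underside.
- offcut: Bystander: flat aluminium offcut 90 x 50 x 6 mm lying in the scrap bin. Origin: centre of its underside.
- screwdriver: Bystander: screwdriver with a green handle, 160 mm long, lying on the bench in front of the bin or the rest plate, along its own x.
- blanks: Bystander: stack of flat aluminium blanks 60 x 120 x 14 mm on the bench in front of the rest plate or the bin. Origin: centre of its underside.
- wrench: Bystander: wrench lying on the bench.
- spray_can: Bystander: standing can, 60 mm across and 170 mm high. Origin: centre of its underside.
- fan: Bystander: black square cooling fan 100 x 100 x 30 mm lying flat. Origin: centre of its underside.
- jar: Bystander: standing jar, 64 mm across and 80 mm high. Origin: centre of its underside.
Mind the look-alikes: they are no part of the job. What is shaped like the rest but brown is not meant.

How it is judged:
By the outcome, as a careful person would: the job done as asked, in the order asked, and still so for the second after the job is handed in, with the robot touching nothing.
It also fails if it takes over 56 s, if anything falls off the work surface, if the arm or the gripper's body presses on something with over 40 N, if the wrist force passes 120 N, or if a joint passes its speed limit or range.

## Working session

There is one attempt and no reset: what is moved stays moved. The work goes in short steps, each a Python script; the robot and the scene stay as the last script left them, time stands still between calls to the robot, and variables do not carry over. Pictures are saved under pics/ and viewed, at most 10 in all, crops included, and the job is handed in when it is done.

```bash
ls; mkdir -p pics; python3 - <<'E'
from station import env, set_gripper, viewer, workorder
import cv2
for n in ["scene","side","wrist"]:
    cv2.imwrite(f"pics/{n}0.png",viewer.camera(n))
    p=viewer.camera_params(n); print(n,{k:(v.round(3).tolist() if hasattr(v,'round') and hasattr(v,'tolist') else v) for k,v in p.items()})
s=env.read_state();print(s['time_s'],s['orientation'],s['width'],env.tips_ahead)
E
```

```text
pics
scene {'fx': 443.2435225720262, 'fy': 443.2435225720262, 'cx': 322.74851113433647, 'cy': 246.15308862983602, 'dist': [-0.026, 0.0, 0.0, 0.0, 0.0], 'pose': [[-0.004, -0.773, 0.635, 1222.504], [1.0, -0.01, -0.006, 4.629], [0.011, 0.635, 0.772, 1016.865], [0.0, 0.0, 0.0, 1.0]]}
side {'fx': 536.1325995962234, 'fy': 536.1325995962234, 'cx': 317.6606223944167, 'cy': 239.14153085874855, 'dist': [-0.084, 0.0, 0.0, 0.0, 0.0], 'pose': [[0.951, 0.212, -0.226, 173.973], [-0.31, 0.675, -0.669, -816.254], [0.01, 0.706, 0.708, 960.101], [0.0, 0.0, 0.0, 1.0]]}
wrist {'fx': 337.8201009542729, 'fy': 337.8201009542729, 'cx': 315.95180582363844, 'cy': 237.56688211944802, 'dist': [-0.066, 0.0, 0.0, 0.0, 0.0], 'tool_from_camera': [[-0.0, 0.963, 0.269, 73.894], [1.0, 0.0, -0.0, 1.038], [-0.0, 0.269, -0.963, -82.576], [0.0, 0.0, 0.0, 1.0]]}
0.15 [ 7.07090413e-01  7.07122899e-01 -4.23842075e-04 -4.15858273e-04] 87.42613515886042 80.0
```

View pics/scene0.png

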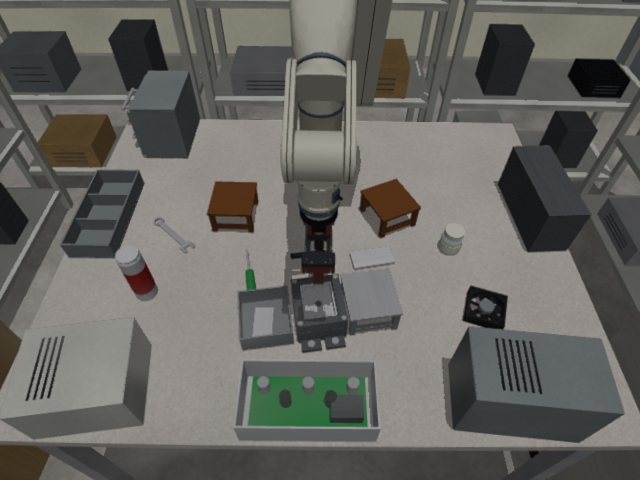

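View pics/side0.png

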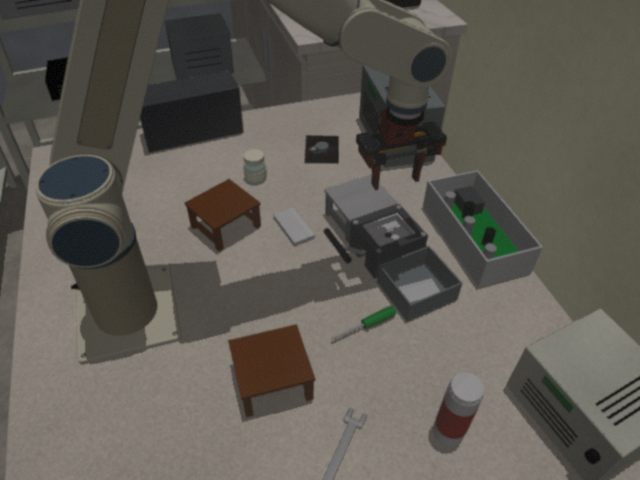

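The scene shows the die at about (320,305) with its lever towards the robot. The bin with the offcut is to the left at (265,317). The candidates for the rest are grey (370,298), brown (234,205) and brown (390,205). Only the grey one adjoins the die and isn't brown, so it is the rest, on the world +y side. I'll confirm that from the wrist view.

View pics/wrist0.png

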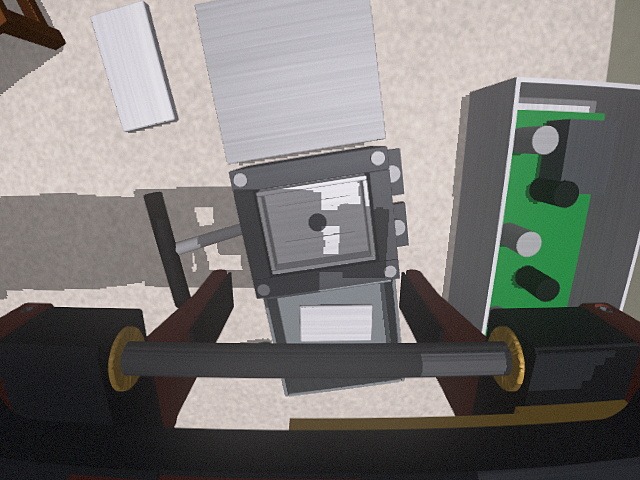

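```bash
python3 - <<'E'
import cv2
a=cv2.imread('pics/scene0.png')[230:370,220:420];cv2.imwrite('pics/c0.png',cv2.resize(a,(800,560),interpolation=cv2.INTER_CUBIC))
E
```

```text
(no output)
```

View pics/c0.png

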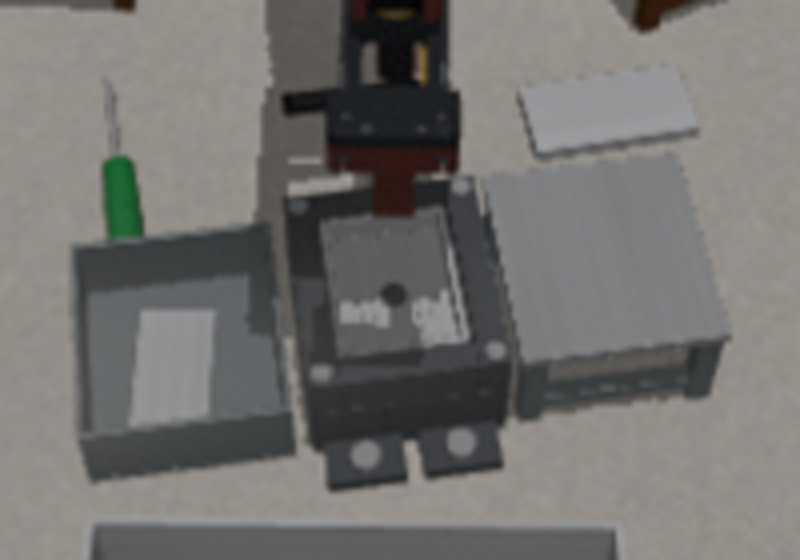

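The wrist view shows the die with four bolts at (240,181), (378,158), (391,271) and (264,290). The lever bar runs from (153,194) to (180,306). The grey rest plate is above the die, at world +y, with corners (227,163) and (385,139). The bin is below it. Next: compute poses.

```bash
cat > h.py <<'E'
from station import env, set_gripper, viewer, workorder
import numpy as np, cv2
from scipy.spatial.transform import Rotation as R
def campose(n,s=None):
    p=viewer.camera_params(n)
    if n!='wrist': return p,np.array(p['pose'])
    s=s or env.read_state(); T=np.eye(4); T[:3,:3]=R.from_quat(s['orientation']).as_matrix(); T[:3,3]=s['tool_pos']
    return p,T@np.array(p['tool_from_camera'])
def rays(n,uv,s=None):
    p,T=campose(n,s); K=np.array([[p['fx'],0,p['cx']],[0,p['fy'],p['cy']],[0,0,1]])
    q=cv2.undistortPoints(np.array(uv,float).reshape(-1,1,2),K,np.array(p['dist'],float)).reshape(-1,2)
    d=np.c_[q[:,0],-q[:,1],-np.ones(len(q))]@T[:3,:3].T
    return T[:3,3],d
def onz(n,uv,z,s=None):
    o,d=rays(n,uv,s); return o+d*((z-o[2])/d[:,2])[:,None]
def tri(n1,uv1,n2,uv2):
    o1,d1=rays(n1,uv1);o2,d2=rays(n2,uv2);out=[]
    for a,b in zip(d1,d2):
        t=np.linalg.lstsq(np.c_[a,-b],o2-o1,rcond=None)[0];p,q=o1+a*t[0],o2+b*t[1];out.append([*(p+q)/2,np.linalg.norm(p-q)])
    return np.array(out)
E
python3 - <<'E'
from h import *
np.set_printoptions(precision=1,suppress=True)
g=cv2.imread('pics/wrist0.png',0)
W=[]
for u,v in [(240,181),(378,158),(391,271),(264,290)]:
    r=g[v-10:v+11,u-10:u+11];m=(r>130).astype(np.uint8);n,l,st,c=cv2.connectedComponentsWithStats(m)
    k=l[10,10];W.append(c[k]+[u-10,v-10]); print(W[-1],st[k][4])
S=[(294.75,281.75),(335.25,276.5),(344,317.5),(300.25,323.25)]
# world order: wrist 0=(-x,+y),1=(+x,+y),2=(+x,-y),3=(-x,-y)
S=[S[1],S[2],S[3],S[0]]
print(tri('wrist',W,'scene',S))
P=onz('wrist',W,86);print(P,P.mean(0))
for a,b in [(0,1),(3,2),(3,0),(2,1)]:
    d=P[b]-P[a];print(np.linalg.norm(d),np.arctan2(d[1],d[0]))
print('die corners',onz('wrist',[(229,172),(387,146),(400,283),(256,298)],85))
print('rest',onz('wrist',[(227,163),(385,139),(195,3),(369,-1)],83))
b=onz('wrist',[(153,194),(180,306)],90);print('bar',b,b.mean(0))
E
```

```text
[239.8 179.6] 148
[377.6 157.7] 164
[390.1 271.2] 109
[264.7 289.3] 403
[[558.8  43.8  87.2   0.5]
 [678.9  62.9  86.5   1.2]
 [695.7 -41.6  87.2   1.3]
 [576.9 -59.7  88.4   1.2]]
[[558.4  43.4  86. ]
 [678.9  62.2  86. ]
 [695.8 -42.7  86. ]
 [576.1 -61.3  86. ]] [627.3   0.4  86. ]
121.88872781934924 0.15497600037966786
121.09751917407391 0.15418417296323114
106.18048520175672 1.7383343938783036
106.2693807613961 1.730877908868366
die corners [[549.   50.   85. ]
 [686.8  72.1  85. ]
 [706.3 -55.2  85. ]
 [567.1 -71.   85. ]]
rest [[547.2  57.7  83. ]
 [685.1  78.   83. ]
 [528.  186.   83. ]
 [667.9 187.6  83. ]]
bar [[480.6  31.8  90. ]
 [493.  -77.7  90. ]] [486.8 -23.   90. ]
```

```bash
cat >> h.py <<'E'
C=np.array([627.3,0.6]); YAW=0.158
Rz=R.from_euler('z',YAW); Q=(Rz*R.from_quat([2**-.5,2**-.5,0,0])).as_quat()
def D(x,y,z): return (Rz.apply([x,y,0])+[*C,z]).tolist()   # die frame -> world
OFF=-31
def bar(a,dz=61):   # TCP with grasp point on the bar at lever angle a
    t=np.arctan2(60,-100)+a; r=np.hypot(100,60)
    return D(-40+r*np.cos(t),OFF,30+r*np.sin(t)+dz)
def rep(m):
    s=env.read_state(); print(m,round(s['time_s'],2),np.round(s['tool_pos'],1),'F',np.round(s['force'],1),'w',round(s['width'],1),'g',round(s['grip_force'],1))
E
python3 - <<'E'
from h import *
env.reach(bar(0,61+70),Q); set_gripper(50)
print(env.move_l(bar(0),f_stop=15)); rep('at bar')
set_gripper(0); rep('gripped')
for a in np.linspace(0,.5,8)[1:]:
    env.move_l(bar(a),rate=60); rep(round(a,2))
print(env.move_l(bar(.53),rate=40,f_stop=20)); rep('end')
cv2.imwrite('pics/s1.png',viewer.camera('scene')); cv2.imwrite('pics/side1.png',viewer.camera('side'))
a,b=cv2.imread('pics/s1.png')[230:370,220:420],cv2.imread('pics/side1.png')[150:290,300:500]
cv2.imwrite('pics/c1.png',cv2.resize(np.hstack([a,b]),(800,280),interpolation=cv2.INTER_CUBIC))
E
```

```text
False
at bar 2.21 [494.1 -52.1 151.2] F [ 0.   0.2 -0.9] w 50.2 g 0.0
gripped 2.85 [492.4 -52.2 151. ] F [-5.3 -2.4  5.7] w 15.1 g 30.0
0.07 3.14 [488.6 -52.8 143.6] F [-4.5 -2.8  3.6] w 15.3 g 30.0
0.14 3.43 [485.2 -53.3 136. ] F [-5.  -1.6  2.3] w 15.4 g 30.0
0.21 3.73 [482.4 -53.8 128.1] F [-4.7 -2.5  1.2] w 14.9 g 30.0
0.29 4.02 [480.1 -54.1 120.1] F [-5.3 -2.9 -0. ] w 15.3 g 30.0
0.36 4.31 [478.3 -54.4 111.9] F [-4.  -2.8 -1.1] w 15.4 g 30.0
0.43 4.6 [477.  -54.6 103.6] F [-4.4 -2.5 -1.4] w 15.4 g 30.0
0.5 4.89 [476.3 -54.7  95.2] F [-4.6 -3.6 -1.7] w 15.1 g 30.0
False
end 5.14 [476.1 -54.7  92. ] F [-6.6 -3.3  2.2] w 15.1 g 30.0
```

View pics/c1.png

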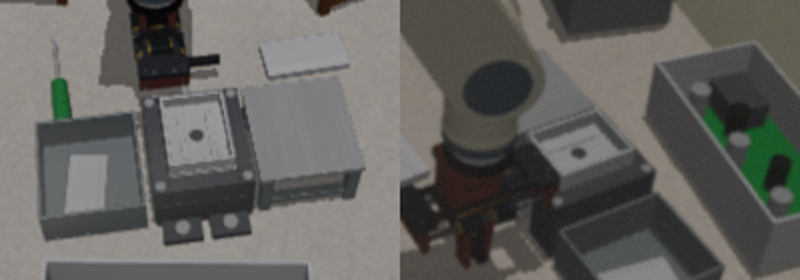

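The cover's rim now stands above the die's top. I'll press the bar from above with closed fingers to confirm the lever is at its end stop.

```bash
python3 - <<'E'
from h import *
print(env.move_l(bar(.55),rate=40,f_stop=20)); rep('further')
set_gripper(50); rep('open')
env.move_l(bar(.5,61+50)); set_gripper(0)
p=bar(.5,61+50)
print(env.move_l([p[0],p[1],35+80-6],rate=60,f_stop=22)); rep('pressed'); print('tip z',env.read_state()['tool_pos'][2]-80)
env.move_l(bar(.5,61+120),rate=250)
# above the die, to look
env.reach(D(-60,-64,260),Q); set_gripper(60)
cv2.imwrite('pics/w2.png',viewer.camera('wrist')); rep('look')
E
```

```text
False
further 5.49 [476.1 -54.8  90.7] F [-8.9 -2.8 18.3] w 15.7 g 30.0
open 6.21 [477.5 -54.6  89.8] F [-1.1 -0.8  0.5] w 49.7 g 0.0
True
pressed 8.06 [478.1 -54.7 122.2] F [-4.8  0.7 23.1] w 0.2 g 11.8
tip z 42.18967613384656
look 10.18 [578.1 -72.1 260. ] F [ 0.8 -1.   0.5] w 59.8 g 0.0
```

View pics/w2.png

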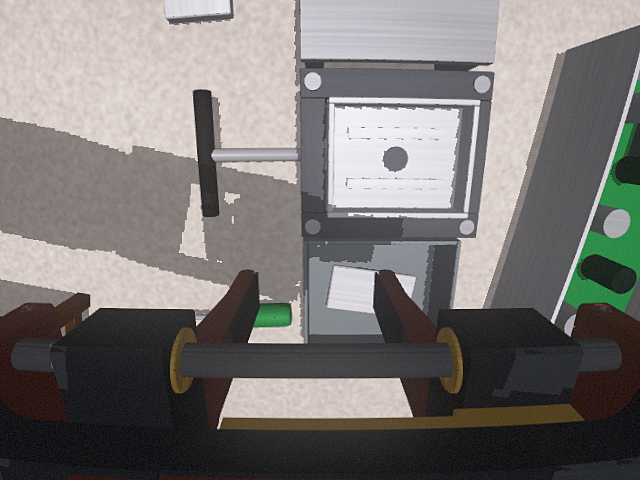

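The pressed tip is at z = 42 mm and the bar's top at full travel should be at 43, so the lever is fully down. The cover is raised, its rim corners at (325,97), (480,100), (468,217) and (328,212). The bolts are at (313,81), (482,84), (467,227) and (313,227). Next I refine the pose and push.

```bash
python3 - <<'E'
from h import *
np.set_printoptions(precision=1,suppress=True)
inv=lambda P:Rz.inv().apply(P-np.array([*C,0]))
b=inv(onz('wrist',[(313,81),(482,84),(467,227),(313,227)],87));print(b,b.mean(0))
print('rim',inv(onz('wrist',[(325,97),(480,100),(468,217),(328,212)],110.5)))
print('rest edge',inv(onz('wrist',[(301,61),(494,64)],83)))
Z=91+80
env.reach(D(0,-66,Z+40),Q); env.move_l(D(0,-66,Z),rate=100,f_stop=10); rep('down')
print(env.move_l(D(0,-20,Z),rate=50,f_stop=25)); rep('start push')
cv2.imwrite('pics/s2.png',viewer.camera('scene'));cv2.imwrite('pics/side2.png',viewer.camera('side'))
a,b=cv2.imread('pics/s2.png')[230:370,220:420],cv2.imread('pics/side2.png')[130:270,300:500]
cv2.imwrite('pics/c2.png',cv2.resize(np.hstack([a,b]),(800,280),interpolation=cv2.INTER_CUBIC))
E
```

```text
[[-60.9  52.8  87. ]
 [ 60.2  52.6  87. ]
 [ 60.4 -53.1  87. ]
 [-61.2 -53.2  87. ]] [-0.4 -0.2 87. ]
rim [[-53.   39.1 110.5]
 [ 48.9  38.6 110.5]
 [ 49.3 -40.  110.5]
 [-50.5 -36.6 110.5]]
rest edge [[-69.4  66.9  83. ]
 [ 69.7  67.3  83. ]]
down 11.13 [637.6 -64.7 171.2] F [-0.  -0.6  0.7] w 60.1 g 0.0
False
start push 12.2 [630.2 -19.  170.7] F [-0.3  0.7  0. ] w 59.7 g 0.0
```

View pics/c2.png

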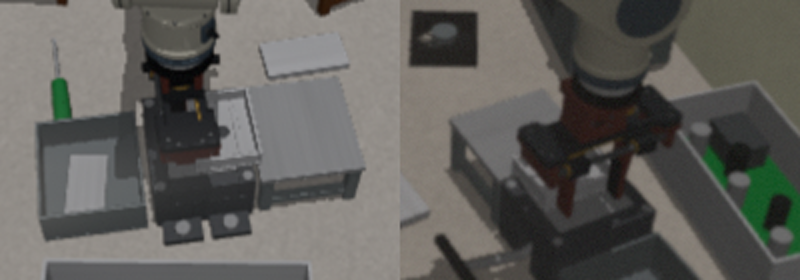

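The pose is confirmed, and the rest's near edge is at die y ≈ 67. The cover is sliding straight, so I'll push on.

```bash
python3 - <<'E'
from h import *
np.set_printoptions(precision=1,suppress=True)
Z=171
print(env.move_l(D(0,30,Z),rate=45,f_stop=25)); rep('mid')
print(env.move_l(D(0,82,Z),rate=45,f_stop=25)); rep('end')
env.move_l(D(0,65,Z),rate=80); env.move_l(D(0,65,Z+60)); env.reach(D(-60,20,290),Q)
cv2.imwrite('pics/w3.png',viewer.camera('wrist')); rep('look')
E
```

```text
False
mid 13.56 [622.6  30.1 171. ] F [-0.3  0.5  0.5] w 60.0 g 0.0
False
end 14.87 [614.5  81.4 171.1] F [ 0.5 -0.3  0.3] w 60.2 g 0.0
look 16.3 [564.8  11.  289. ] F [0.3 0.1 0.3] w 60.2 g 0.0
```

View pics/w3.png

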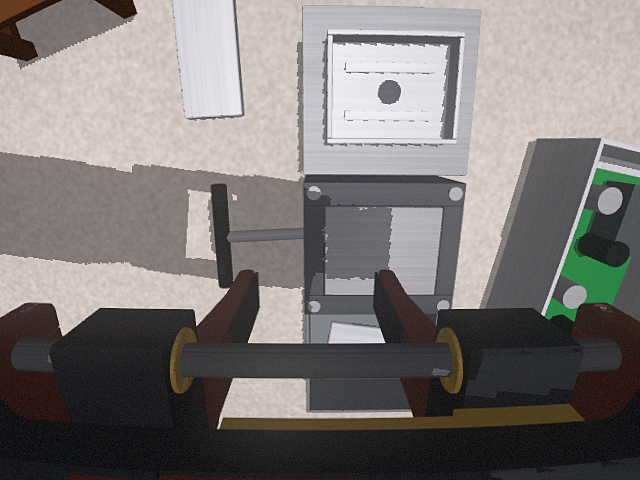

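The cover lies flat and wholly within the rest plate: cover (327–465, 30–145), plate (302–480, 7–175). Now I bring the lever back up.

```bash
python3 - <<'E'
from h import *
set_gripper(50)
env.reach(bar(.5,61+90),Q)
print(env.move_l(bar(.5,58),rate=100,f_stop=15)); set_gripper(0); rep('gripped')
for a in np.linspace(.5,0,8)[1:]: env.move_l(bar(a,58),rate=60)
rep('up')
p=env.read_state()['tool_pos']
print(env.move_l([p[0]+1,p[1],p[2]+8],rate=25,f_stop=22)); rep('stop')
cv2.imwrite('pics/s4.png',viewer.camera('scene'))
set_gripper(50); rep('open')
env.move_l(bar(0,61+110)); env.reach(D(-60,-30,310),Q)
cv2.imwrite('pics/w4.png',viewer.camera('wrist')); rep('look')
E
```

```text
False
gripped 19.07 [476.1 -54.7  92.7] F [-4.5 -2.1  6.1] w 15.2 g 30.0
up 21.12 [490.9 -52.4 148.3] F [-11.   -6.6   7.2] w 15.1 g 30.0
True
stop 21.36 [491.7 -52.3 150.7] F [0.9 0.9 5.4] w 15.5 g 30.0
open 22.12 [490.2 -52.4 148.9] F [ 0.  -0.2 -1. ] w 50.0 g 0.0
look 23.54 [571.5 -38.4 308.2] F [-0.7  0.2 -0.8] w 50.1 g 0.0
```

View pics/w4.png

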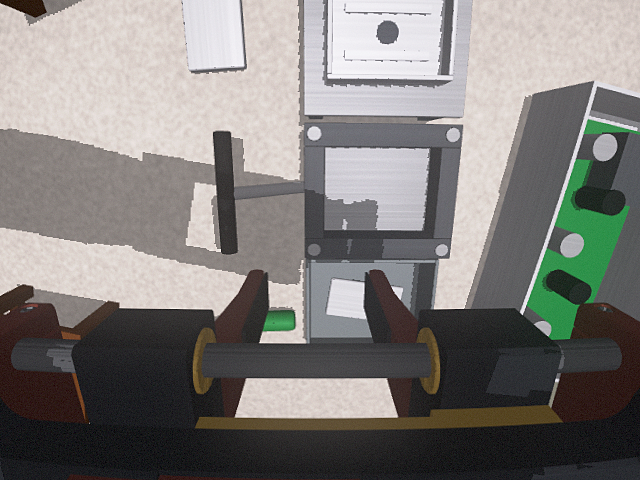

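The lever looks up, but the force stop was ambiguous. I'll re-grip and pull along the tangent in small steps to confirm the stop.

```bash
python3 - <<'E'
from h import *
env.reach(bar(0,61+60),Q)
print(env.move_l(bar(0,59),rate=100,f_stop=15)); set_gripper(0); rep('gripped')
for k in range(1,9):
    env.move_l(bar(-.012*k,59),rate=20); env.hold(.1); rep(k)
    if env.read_state()['force'][2]<-22: break
set_gripper(50); rep('open')
env.move_l(bar(0,61+60))
set_gripper(0); p=bar(0)
print(env.move_l([p[0],p[1],90+80+4],rate=30,f_stop=5)); rep('tap'); print('tip z',env.read_state()['tool_pos'][2]-80)
E
```

```text
False
gripped 25.52 [491.7 -52.2 148.8] F [-8.4 -2.5  6.2] w 15.1 g 30.0
1 25.88 [492.2 -52.2 149.6] F [-6.  -3.5  2.4] w 14.9 g 30.0
2 26.23 [492.7 -52.1 150.4] F [-6.6 -3.6 -1.5] w 15.1 g 30.0
3 26.57 [492.8 -52.  150.7] F [ -5.   -5.  -11.7] w 15.6 g 30.0
4 26.93 [492.9 -52.  150.8] F [ -3.6  -7.4 -22. ] w 15.3 g 30.0
5 27.27 [492.9 -51.8 151.2] F [ -3.1  -6.9 -29.3] w 15.2 g 30.0
open 27.99 [497.8 -51.4 155.1] F [0.9 0.  0.3] w 50.0 g 0.0
True
tap 30.39 [493.4 -52.1 177.4] F [-0.2 -0.4  2.4] w 0.4 g 1.3
tip z 97.44746522136742
```

The stop is confirmed: the load rises to 29 N with no further travel. The tap may have nudged the bar slightly, so I'll pull once more, clear off, check and hand in.

```bash
python3 - <<'E'
from h import *
env.move_l(bar(0,61+60)); set_gripper(50)
env.move_l(bar(0,59),rate=100,f_stop=15); set_gripper(0)
for k in range(1,9):
    env.move_l(bar(-.012*k,59),rate=20); env.hold(.1)
    if env.read_state()['force'][2]<-22: break
rep(k)
set_gripper(50); rep('open')
env.move_l(bar(0,61+120)); env.reach(D(-120,-10,330),Q); env.hold(.5)
cv2.imwrite('pics/s5.png',viewer.camera('scene')); rep('clear')
cv2.imwrite('pics/c5.png',cv2.resize(cv2.imread('pics/s5.png')[190:390,140:500],(792,440),interpolation=cv2.INTER_CUBIC))
E
```

```text
4 34.48 [492.9 -51.9 150.4] F [ -2.2  -6.6 -27.1] w 15.0 g 30.0
open 35.19 [497.  -51.6 153.9] F [-0.5 -0.1  1. ] w 49.9 g 0.0
clear 37.04 [510.3 -28.3 329.8] F [-0.1  0.1 -0.3] w 50.1 g 0.0
```

View pics/c5.png

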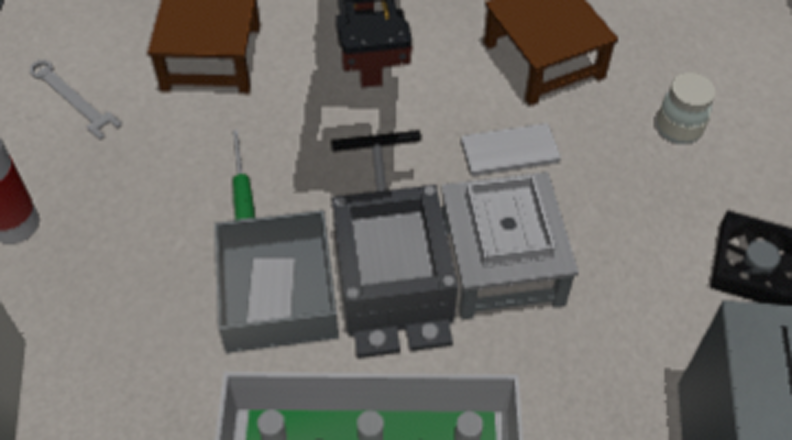

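The cover lies flat on the rest plate at crop (510,220). The lever is up, the ejector is down and everything else is undisturbed.

```bash
python3 -c "
from station import workorder
print(workorder.sign_off())"
```

```text
the job is handed in; nothing more can be done
None
```

The job is handed in: the cover lies flat and wholly on the rest plate, the lever is fully back up, and the other things on the bench look undisturbed; the clock stood at about 37 s of the 56 s allowed.

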